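Push a test board into a locating square

TASK

With the fingertips only, push the green test board across the desk into the inside corner of the aluminium locating square, so that one long edge lies flush along the square's long arm and the short edge lies flush against its short arm. Do not grip the board or lift it off the desk, push gently, and leave the other things where they are. Finish with the hand clear of everything.

Things in the scene. Friction and masses are not known exactly. Their poses are not given: they have to be found in the camera images.
- test_board: Loose green circuit board with small parts on it, flat on the desk: a slab 55 mm (its x) by 85 mm (its y), its edges 12 mm high to push on (tallest part 15 mm), 40 to 70 g. Origin: centre of its underside; z up. Starts nearer the robot than the square, long edges within 0.6 rad of parallel to the long arm.
- locating_square: Fixed flat L of aluminium bars 20 mm wide, 10 mm high. Origin: inside corner, at desk height. Long arm, across the far side: inner face x = 0, bar x 0 to 20 mm, y -220 to 20 mm. Short arm, at its left end, pointing to the robot: inner face y = 0, bar y 0 to 20 mm, x -45 to 0 mm. Board seated: its centre at x -28, y -42 mm, axes parallel to these. Turned up to 0.15 rad on the desk.
- battery_9v: Bystander: loose block battery, black and tan, 27 x 50 x 18 mm, left of the board. Origin: centre of its underside.
- screwdriver: Bystander: loose blue screwdriver, 15 x 135 x 14 mm (long axis its y), lying on the left, pointing roughly away from the robot. Origin: middle of its underside.
- loupe: Bystander: loose black eye loupe, 35 mm across, 34 mm high, left of the square. Origin: centre of its underside.
- heat_sink: Bystander: loose finned aluminium heat sink, 45 x 45 x 23 mm, behind the square's corner. Origin: centre of its underside.
- tape_roll: Bystander: loose roll of yellow tape, 68 x 75 x 19 mm, near left. Origin: centre of its underside.

How it is judged:
At the end, for the whole second after the job is handed in: The board lies flat and at rest in the inside corner: within 4 mm of touching both arms of the square, its edges parallel to them within 0.045 rad, and every bystander within 12 mm of where it started (x of test_board in the frame of locating_square between -0.0315 and -0.024 m and y of test_board in the frame of locating_square between -0.0465 and -0.038 m and angle between the y axis of test_board and the y axis of locating_square, either way round below 0.045 rad and angle between test_board's own z axis and vertical below 0.05 rad and height (world z) of test_board below 0.004 m and linear speed of test_board below 0.01 m/s and distance of each of battery_9v, screwdriver, loupe, heat_sink, tape_roll from where it was at the start of the episode below 0.012 m).
It fails at once if the board was lifted off the desk or tipped up (more than 8 mm or 0.2 rad) (height (world z) of test_board above 0.008 m or angle between test_board's own z axis and vertical above 0.2 rad).
It fails at once if the board was gripped or shoved hard (more than 30 N between the fingers and the board) (contact force between the fingers and test_board above 30 N).
It fails at once if a bystander was moved more than 12 mm (distance of any of battery_9v, screwdriver, loupe, heat_sink, tape_roll from where it was at the start of the episode above 0.012 m).
It also fails if it takes over 67 s, if anything falls off the work surface, if the arm or the gripper's body presses on something with over 40 N, if the wrist force passes 120 N, or if a joint passes its speed limit or range.

ROBOT

A 6-joint arm with a two-finger parallel gripper is mounted at the origin on the work surface; the furniture and walls round the work are solid. World frame = base frame: x ahead of the robot, y to its left, z up, the work surface at z = 0. Lengths are in m, angles in rad, forces in N, time in s.
With the tool pointing down it reaches from about 0.2 to 0.875 m from the base axis. Payload 3.4 kg.
Tool frame: the origin (TCP) lies midway between the tips of the shut fingers; the grasp point (between the pads) lies 19 mm behind it; z points along the fingers, y is the line along which they close (so a half turn about z gives the same grasp; the last joint's range is limited). The gripper opens to 94 mm and grips with 3 to 60 N. Pads are 16 mm wide; open, the fingers measure 119 mm over their backs; the gripper's body (75 mm by 177 mm) begins 78 mm behind the grasp point.
Start: joints at [-1.391, 0.276, 1.505, -0, 1.361, -0.121], TCP at [0.17, -0.549, 0.169] pointing down, gripper open.
Joint ranges: [-2.89, 2.89], [-0.75, 2.08], [0.22, 2.7], [-1.18, 4.32], [0.11, 2.71], [-2.7, 2.7]. Speed limits (rad/s): [2.57, 2.57, 3.14, 3.14, 3.14, 3.14].

INTERFACE

Orientations are given as a unit quaternion [x, y, z, w].
In Python, from bench import r gives the robot as it stands.
- The arm moves only by the tool move_arm, never from a script. Its argument "moves" is a list of rows, each a list of 6 numbers: the shift along the tool's x, y, z normalised to -1 to 1, where 1 is 0.2 m, then the turn, a rotation vector about the tool's x, y, z normalised to -1 to 1, where 1 is 180 degrees. In form: [[tx, ty, tz, rx, ry, rz], ...]. A call has 1 to 5 rows; each row is the pose to reach, as a shift and turn from the pose commanded when the call began, along the tool's axes at that moment, turning the shorter way round; what a row does not reach only later rows make up. A row lasts 1/10 s, in which the tool goes at most 50 mm and 8.59 degrees, less where a joint would pass 70% of its speed; a pose out of reach is approached as far as the arm can. A call with a number of a shift or a turn outside -1 to 1 is refused whole. A call with a gripper value outside its range is refused whole. "fingers" is the closure, from 0 (fully open) to 1 (shut), set as the call begins (left out, the last holds). The fingers move at their own pace and stop on an object; "grip_force" is the grip in N (left out, the last holds). Time passes only in rows, so rows that repeat a pose let the fingers close. It gives the time, the measured TCP pose, the force, the opening and the grip force at its end, in the units of the state.
- r.observe(): the state, without advancing time (a new reading comes with each control period).
- r.get_image(name): name is "scene" or "top" or "wrist"; returns the picture (480x640x3 uint8, blue, green, red); there is no depth.
- r.camera_model(name): a dict with "fx", "fy", "cx", "cy" (pixels), "world_from_camera" (4x4, takes a point from camera to world coordinates). Camera axes: x right, y down, z forward; pixel columns grow to the right and rows downward; lengths in m; the calibration is good to about 2 mm. A picture is of the moment at which its call begins: read the wrist's pose just before it. camera_model takes no time and is no camera call; for the wrist camera it gives the pose at the moment of the call.
- r.close_job(): hands the job in; it is judged then, once.
The state is a dict: "time": time; "qpos": joint angles; "qd": joint speeds; "tau": joint torques, N m; "ee_pos": TCP position; "orientation": TCP orientation; "ft_force": force on the tool from outside, world axes, zero at the start; "ft_torque": the same for the moment, N m; "finger_gap": finger opening in m; "grasp_force": force on a finger pad.
Only numpy, scipy, OpenCV 4.12 (cv2) and the standard library are available. Lean on these libraries where they do the work, as an engineer would, in place of code of your own. Each camera call takes 0.05 s, during which the arm holds its last target. There are 200 camera calls.

## Working session

There is one attempt and no reset: what is moved stays moved. The work goes in short steps, Python scripts to look and compute and a tool call to move; the robot and the scene stay as the last step left them, time stands still between calls to the robot, and variables do not carry over. Pictures are saved under pics/ and viewed, at most 14 in all, crops included, and the job is handed in when it is done.

Besides the shell and the picture viewer there is one more tool, called after "Call:" as a command line: name --pt "numbers of a row" for each row, then --argument value for the rest. move_arm: Moves the arm, as the interface text tells. Its arguments: {"type":"object","properties":{"moves":{"type":"array","items":{"type":"array","items":{"type":"number"}}},"fingers":{"type":"number"},"grip_force":{"type":"number"}},"required":["moves"]}

```bash
mkdir -p pics; ls; python3 - <<'E'
from bench import r
import cv2,numpy as np
np.set_printoptions(precision=4,suppress=True)
for n in ("top","scene"):
    cv2.imwrite(f"pics/{n}0.png",r.get_image(n)); m=r.camera_model(n); print(n,m["fx"],m["fy"],m["cx"],m["cy"]);print(np.array(m["world_from_camera"]))
s=r.observe();print(s["time"],s["ee_pos"],s["orientation"])
E
```

```text
pics
top 467.7226097188027 467.7226097188027 318.00008164153337 244.96522005613068
[[-0.0229 -0.9922  0.1227  0.4495]
 [-0.9997  0.024   0.007   0.0594]
 [-0.0099 -0.1225 -0.9924  0.8807]
 [ 0.      0.      0.      1.    ]]
scene 541.510039410719 541.510039410719 310.0350896819307 238.41514819182566
[[ 0.9296  0.2525 -0.2684  0.7841]
 [ 0.3684 -0.6179  0.6946 -0.5673]
 [ 0.0096 -0.7446 -0.6674  0.6159]
 [ 0.      0.      0.      1.    ]]
0.1 [ 0.1703 -0.5487  0.1687] [ 0.9887  0.1498 -0.     -0.0008]
```

View pics/top0.png

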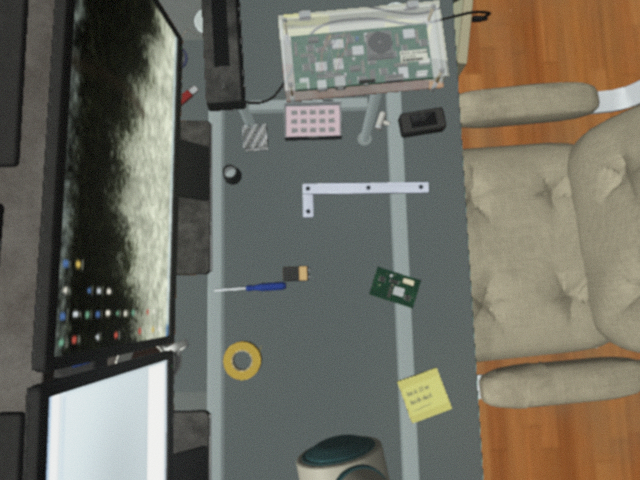

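The top view shows the board at about (396,287), the square's long arm at row ~187 (cols 303–428) and the short arm at col ~307 down to row 216. The battery at (297,273) and the screwdriver at (250,288) are left of the board. Next I'll measure the board and square.

```bash
cat > h.py <<'E'
from bench import r
import cv2,numpy as np
np.set_printoptions(precision=4,suppress=True)
def world(px,z,name="top"):
    m=r.camera_model(name);T=np.array(m["world_from_camera"])
    px=np.atleast_2d(px).astype(float)
    d=np.c_[(px[:,0]-m["cx"])/m["fx"],(px[:,1]-m["cy"])/m["fy"],np.ones(len(px))]@T[:3,:3].T
    return (T[:3,3]+d*((z-T[2,3])/d[:,2])[:,None])[:,:2]
def grab(): return np.mean([r.get_image("top") for _ in range(3)],0).astype(np.uint8)
def rect(mask,z):
    c=max(cv2.findContours(mask,cv2.RETR_EXTERNAL,cv2.CHAIN_APPROX_NONE)[0],key=cv2.contourArea)
    w=world(c[:,0],z); return w,cv2.minAreaRect((w*1000).astype(np.float32))
def board(im):
    h=cv2.cvtColor(im,cv2.COLOR_BGR2HSV)
    m=cv2.inRange(h,(50,90,20),(90,255,200)); k=np.zeros_like(m);k[160:340,300:450]=m[160:340,300:450]
    k=cv2.morphologyEx(k,cv2.MORPH_CLOSE,np.ones((9,9)))
    return k
def square(im):
    h=cv2.cvtColor(im,cv2.COLOR_BGR2GRAY);k=np.zeros_like(h);k[165:230,290:445]=cv2.inRange(h,150,255)[165:230,290:445]
    return k
E
python3 - <<'E'
from h import *
im=grab();cv2.imwrite("pics/g.png",im)
b=board(im);s=square(im)
w,R=rect(b,.011);print("board",R,cv2.boxPoints(R).tolist())
w,R=rect(s,.01);print("square",R)
c=max(cv2.findContours(s,cv2.RETR_EXTERNAL,cv2.CHAIN_APPROX_NONE)[0],key=cv2.contourArea)
p=cv2.approxPolyDP(c,4,True)[:,0];print(p.tolist(),world(p,.01).tolist())
v=im.copy();v[b>0]=(0,0,255);v[s>0]=(255,0,0)
cv2.imwrite("pics/v0.png",np.vstack([cv2.resize(im[160:320,220:460],None,fx=2.5,fy=1.8*1.0),cv2.resize(v[160:320,220:460],None,fx=2.5,fy=1.8)]))
for x in range(320,430,20): 
    col=im[170:200,x].mean(1); print(x,col.astype(int).tolist())
E
```

```text
board ((475.4591979980469, -74.53931427001953), (80.26988983154297, 50.42013168334961), 71.14717102050781) [[438.6324768066406, -104.37474822998047], [486.3476257324219, -120.66742706298828], [512.285888671875, -44.703880310058594], [464.5707702636719, -28.41120147705078]]
square ((664.4595947265625, -22.538551330566406), (64.2532958984375, 245.68508911132812), 11.02061653137207)
[[428, 183], [404, 182], [402, 165], [391, 165], [391, 180], [303, 184], [303, 216], [312, 216], [313, 193], [422, 192]] [[0.6708823998184077, -0.1464381856267643], [0.6739933569390232, -0.10096448929192547], [0.707380604076637, -0.09866026602683167], [0.707924743097443, -0.07765907613915021], [0.6785260938355188, -0.07642272340781983], [0.6749958361609427, 0.09142057301163342], [0.6130416048956804, 0.09259816976489879], [0.6126198770651038, 0.07558255006546317], [0.6569828777004819, 0.07273176433146941], [0.6536903149017128, -0.1341751272985692]]
320 [98, 99, 100, 100, 97, 99, 103, 96, 101, 97, 96, 97, 122, 170, 203, 206, 204, 204, 205, 204, 205, 207, 202, 167, 117, 99, 99, 98, 94, 97]
340 [98, 96, 98, 99, 96, 98, 99, 98, 97, 102, 95, 96, 122, 174, 203, 209, 206, 207, 205, 209, 207, 210, 198, 168, 119, 98, 94, 98, 98, 99]
360 [99, 101, 99, 98, 100, 101, 99, 99, 98, 98, 95, 101, 128, 174, 200, 207, 204, 205, 204, 205, 209, 204, 185, 147, 110, 97, 98, 99, 99, 97]
380 [99, 100, 98, 99, 97, 99, 97, 98, 99, 95, 97, 110, 140, 182, 201, 200, 201, 202, 204, 204, 202, 197, 170, 125, 98, 99, 100, 98, 98, 98]
400 [153, 156, 155, 153, 153, 152, 156, 154, 156, 154, 151, 163, 182, 199, 202, 199, 198, 204, 204, 204, 204, 198, 173, 145, 147, 155, 155, 154, 154, 154]
420 [100, 94, 98, 98, 98, 96, 97, 98, 97, 95, 94, 123, 171, 191, 171, 125, 75, 83, 126, 177, 199, 197, 160, 113, 97, 97, 100, 96, 99, 97]
```

View pics/v0.png

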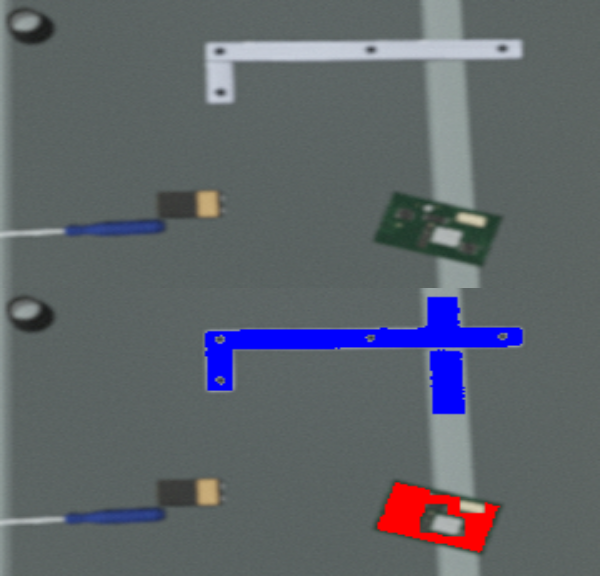

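The overlay covers the board well. The square mask also catches the pale desk stripe, so I'll fit the square by subpixel edges: its outer top edges, shifted 20 mm in.

```bash
cat >> h.py <<'E'
def cross(v,lvl):  # first rising crossing
    i=np.argmax(v>lvl); return i-1+(lvl-v[i-1])/(v[i]-v[i-1])
def fitsq(im):
    g=im.mean(2)
    xs=[x for x in range(318,420) if not 385<x<412]
    out=world([[x,170+cross(g[170:200,x],150)] for x in xs],.01)
    inn=world([[x,200-cross(g[200:170:-1,x],150)] for x in xs],.005)
    ys=range(190,213)
    lo=world([[295+cross(g[y,295:330],150),y] for y in ys],.01)
    ys=range(198,213)
    li=world([[330-cross(g[y,330:290:-1],150),y] for y in ys],.01)
    a,b=np.polyfit(out[:,1],out[:,0],1); phi=-np.arctan(a)
    ai,bi=np.polyfit(inn[:,1],inn[:,0],1)
    ex=np.array([np.cos(phi),np.sin(phi)]);ey=np.array([-ex[1],ex[0]])
    u_o,u_i=np.median(out@ex),np.median(inn@ex); v_o,v_i=np.median(lo@ey),np.median(li@ey)
    return phi,-np.arctan(ai),ex,ey,u_o,u_i,v_o,v_i
E
python3 - <<'E'
from h import *
im=cv2.imread("pics/g.png")
phi,pi_,ex,ey,uo,ui,vo,vi=fitsq(im);print(phi,pi_,uo,ui,vo,vi)
uc=((uo-.02)+ui)/2; vc=((vo-.02)+vi)/2
c=uc*ex+vc*ey;print("corner",c,"seat",c-.028*ex-.042*ey)
from scipy.spatial.transform import Rotation as Ro
s=r.observe();R=Ro.from_quat(s["orientation"]).as_matrix();print(R);
E
```

```text
-0.014327145029286144 -0.010749171704346673 0.6756821649165088 0.6562586170081539 0.10280412809288757 0.08270483474845955
corner [0.6571 0.0733] seat [0.6285 0.0318]
[[ 0.9551  0.2963 -0.0001]
 [ 0.2963 -0.9551  0.0008]
 [ 0.0001 -0.0008 -1.    ]]
```

Call:
move_arm --pt "0.18 -0.19 0 0 0 0" --pt "0.36 -0.38 0 0 0 0" --pt "0.54 -0.57 0 0 0 0" --pt "0.72 -0.76 0 0 0 0" --pt "0.9 -0.95 0 0 0 0" --fingers 0.57 --grip_force 10

```text
time: 0.75
ee_pos: [0.2813, -0.3231, 0.1695]
orientation: [0.989, 0.149, 0.0, 0.0]
ft_force: [1.9, -0.3, 0.1]
finger_gap: 0.0573
grasp_force: 0.0
```

Call:
move_arm --pt "0.18 -0.2 0 0 0 0" --pt "0.36 -0.4 0 0 0 0.04" --pt "0.54 -0.6 0.2 0 0 0.08" --pt "0.72 -0.8 0.3 0 0 0.1" --pt "0.85 -0.96 0.4 0 0 0.1"

```text
time: 1.25
ee_pos: [0.3752, -0.1178, 0.1035]
orientation: [1.0, -0.008, 0.001, 0.0]
ft_force: [0.7, -0.6, 0.9]
finger_gap: 0.0405
grasp_force: 0.0
```

Call:
move_arm --pt "0 0 0 0 0 0" --pt "0 0 0 0 0 0"

```text
time: 1.45
ee_pos: [0.3742, -0.1185, 0.1036]
orientation: [1.0, -0.005, -0.0, 0.0]
ft_force: [0.4, 0.1, -1.0]
finger_gap: 0.0404
grasp_force: 0.0
```

Call:
move_arm --pt "0.13 -0.22 0.1 0 0 0" --pt "0.13 -0.22 0.3 0 0 0" --pt "0.13 -0.22 0.42 0 0 0" --pt "0.13 -0.22 0.48 0 0 0" --pt "0.13 -0.22 0.485 0 0 0"

```text
time: 1.95
ee_pos: [0.4002, -0.0771, 0.006]
orientation: [1.0, -0.008, -0.001, -0.0]
ft_force: [-0.8, 0.1, -0.6]
finger_gap: 0.0403
grasp_force: 0.0
```

```bash
python3 - <<'E'
from h import *
cv2.imwrite("pics/w1.png",r.get_image("wrist"));s=r.observe();print(s["ee_pos"],s["ft_force"])
E
```

```text
[ 0.401  -0.0773  0.0067] [ 0.1422 -0.1628  0.2179]
```

View pics/w1.png

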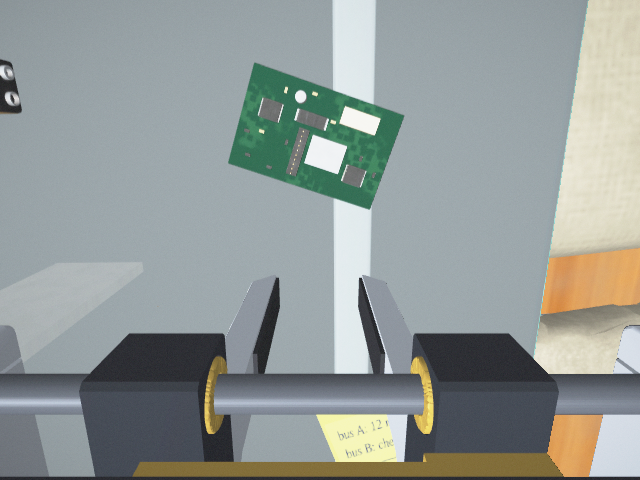

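The wrist view shows both fingertips clear, behind the board's near long edge. Its right corner at (370,208) is nearest, so that's where contact will start.

Call:
move_arm --pt "0.05 0 0 0 0 0" --pt "0.09 0 0 0 0 0" --pt "0.12 0 0 0 0 0" --pt "0.15 0 0 0 0 0" --pt "0.18 0 0 0 0 0"

```text
time: 2.5
ee_pos: [0.4378, -0.0761, 0.007]
orientation: [1.0, -0.007, 0.0, 0.0]
ft_force: [0.3, -0.2, 0.2]
finger_gap: 0.0407
grasp_force: 0.0
```

Call:
move_arm --pt "0.035 0 0 0 0 0" --pt "0.07 0 0 0 0 0" --pt "0.105 0 0 0 0 0" --pt "0.14 0 0 0 0 0" --pt "0.175 0 0 0 0 0"

```text
time: 3.0
ee_pos: [0.4725, -0.0765, 0.0067]
orientation: [1.0, -0.007, -0.0, 0.0]
ft_force: [0.6, 1.3, -0.7]
finger_gap: 0.0406
grasp_force: 0.0
```

Call:
move_arm --pt "0.035 0 0 0 0 0" --pt "0.07 0 0 0 0 0" --pt "0.105 0 0 0 0 0" --pt "0.14 0 0 0 0 0" --pt "0.175 0 0 0 0 0"

```text
time: 3.5
ee_pos: [0.5075, -0.077, 0.0067]
orientation: [1.0, -0.007, -0.0, 0.0]
ft_force: [-0.4, 0.4, -0.5]
finger_gap: 0.0404
grasp_force: 0.0
```

Call:
move_arm --pt "0.035 0 0 0 0 0" --pt "0.07 0 0 0 0 0" --pt "0.105 0 0 0 0 0" --pt "0.14 0 0 0 0 0" --pt "0.175 0 0 0 0 0"

```text
time: 4.0
ee_pos: [0.5425, -0.0775, 0.0068]
orientation: [1.0, -0.007, -0.0, 0.0]
ft_force: [-0.2, 0.2, 0.2]
finger_gap: 0.0403
grasp_force: 0.0
```

```bash
python3 - <<'E'
from h import *
cv2.imwrite("pics/w2.png",r.get_image("wrist"));s=r.observe();print(s["ee_pos"],s["orientation"],s["ft_force"])
E
```

```text
[ 0.5441 -0.0778  0.0069] [ 1.     -0.0067  0.001   0.0002] [0.717  0.9005 0.182 ]
```

View pics/w2.png

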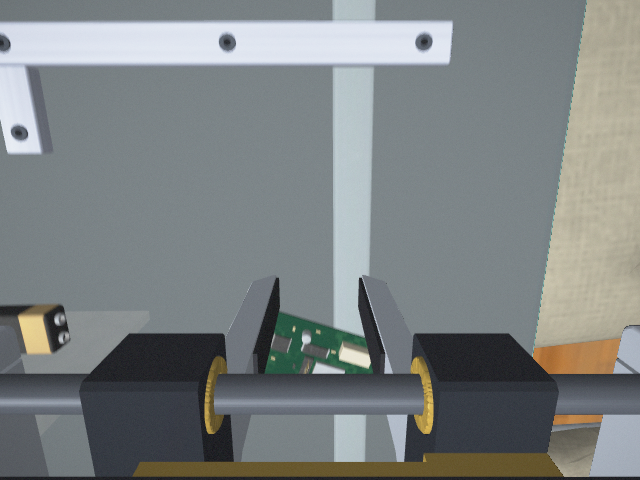

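```bash
python3 - <<'E'
from h import *
im=grab();cv2.imwrite("pics/t2.png",cv2.resize(im[150:400,240:500],None,fx=2.2,fy=2.2))
E
```

```text
(no output)
```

View pics/t2.png

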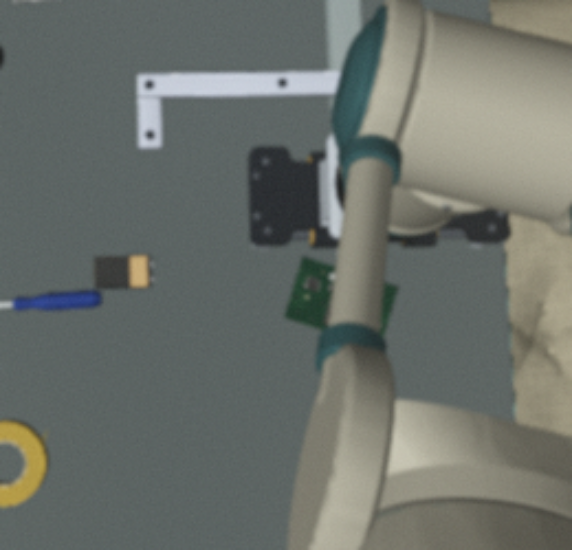

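The fingers slid over the board without moving it; it is still at its old place. The opened tips must sit higher than the TCP, so I'll probe down to the bare desk here to find their height.

Call:
move_arm --pt "0 0 0.01 0 0 0" --pt "0 0 0.02 0 0 0" --pt "0 0 0.025 0 0 0" --pt "0 0 0.025 0 0 0"

```text
time: 4.6
ee_pos: [0.5415, -0.0775, 0.0016]
orientation: [1.0, -0.007, -0.0, -0.0]
ft_force: [0.9, 0.0, -0.2]
finger_gap: 0.0403
grasp_force: 0.0
```

Call:
move_arm --pt "0 0 0.005 0 0 0" --pt "0 0 0.01 0 0 0" --pt "0 0 0.01 0 0 0"

```text
time: 4.9
ee_pos: [0.5418, -0.0775, -0.0003]
orientation: [1.0, -0.007, -0.0, 0.0]
ft_force: [0.0, -0.6, -0.1]
finger_gap: 0.0406
grasp_force: 0.0
```

No contact yet at TCP z=0, so the open tips are higher. I'll go on down.

Call:
move_arm --pt "0 0 0.005 0 0 0" --pt "0 0 0.01 0 0 0" --pt "0 0 0.015 0 0 0" --pt "0 0 0.015 0 0 0"

```text
time: 5.3
ee_pos: [0.5417, -0.0775, -0.0034]
orientation: [1.0, -0.007, -0.0, -0.0]
ft_force: [0.5, -0.3, -0.1]
finger_gap: 0.0405
grasp_force: 0.0
```

Call:
move_arm --pt "0 0 0.005 0 0 0" --pt "0 0 0.01 0 0 0" --pt "0 0 0.01 0 0 0"

```text
time: 5.6
ee_pos: [0.5418, -0.0775, -0.0054]
orientation: [1.0, -0.007, -0.0, -0.0]
ft_force: [-0.2, 0.4, 0.0]
finger_gap: 0.0403
grasp_force: 0.0
```

Call:
move_arm --pt "0 0 0.005 0 0 0" --pt "0 0 0.01 0 0 0" --pt "0 0 0.01 0 0 0"

```text
time: 5.9
ee_pos: [0.5418, -0.0775, -0.0074]
orientation: [1.0, -0.007, -0.0, 0.0]
ft_force: [0.1, -0.2, -0.3]
finger_gap: 0.0407
grasp_force: 0.0
```

Call:
move_arm --pt "0 0 0.005 0 0 0" --pt "0 0 0.005 0 0 0"

```text
time: 6.1
ee_pos: [0.5418, -0.0774, -0.0083]
orientation: [1.0, -0.007, -0.0, 0.0]
ft_force: [-0.4, -0.2, 0.2]
finger_gap: 0.0403
grasp_force: 0.0
```

Call:
move_arm --pt "0 0 0.005 0 0 0" --pt "0 0 0.005 0 0 0"

```text
time: 6.3
ee_pos: [0.5418, -0.0775, -0.0094]
orientation: [1.0, -0.007, -0.0, 0.0]
ft_force: [-0.4, 0.6, 0.4]
finger_gap: 0.0404
grasp_force: 0.0
```

Call:
move_arm --pt "0 0 0.005 0 0 0" --pt "0 0 0.005 0 0 0"

```text
time: 6.5
ee_pos: [0.5418, -0.0775, -0.0103]
orientation: [1.0, -0.007, -0.0, 0.0]
ft_force: [-0.6, 0.1, -0.0]
finger_gap: 0.0407
grasp_force: 0.0
```

Call:
move_arm --pt "0 0 0.005 0 0 0" --pt "0 0 0.005 0 0 0"

```text
time: 6.7
ee_pos: [0.5418, -0.0775, -0.0113]
orientation: [1.0, -0.007, -0.0, 0.0]
ft_force: [-0.3, -1.0, -0.9]
finger_gap: 0.0405
grasp_force: 0.0
```

Call:
move_arm --pt "0 0 0.005 0 0 0" --pt "0 0 0.005 0 0 0"

```text
time: 6.9
ee_pos: [0.5418, -0.0775, -0.0124]
orientation: [1.0, -0.007, -0.0, 0.0]
ft_force: [0.7, 0.3, -0.4]
finger_gap: 0.0405
grasp_force: 0.0
```

```bash
python3 - <<'E'
from h import *
im=r.get_image("scene");m=r.camera_model("scene");T=np.linalg.inv(np.array(m["world_from_camera"]))
for p in ([.5418,-.0775,0],[.55,-.105,0],[.55,-.05,0],[.55,-.105,.012]):
    c=T[:3,:3]@np.array(p)+T[:3,3];u,v=m["fx"]*c[0]/c[2]+m["cx"],m["fy"]*c[1]/c[2]+m["cy"];print(p,u,v)
u,v=int(u),int(v);cv2.imwrite("pics/s3.png",cv2.resize(im[v-90:v+60,u-100:u+100],None,fx=4,fy=4,interpolation=cv2.INTER_CUBIC));print(u-100,v-90)
E
```

```text
[0.5418, -0.0775, 0] 276.42936234514974 301.26471427426554
[0.55, -0.105, 0] 273.8213138454228 315.93308050070937
[0.55, -0.05, 0] 288.6488245798236 290.29206204247447
[0.55, -0.105, 0.012] 273.531643301457 310.5737133049609
173 220
```

View pics/s3.png

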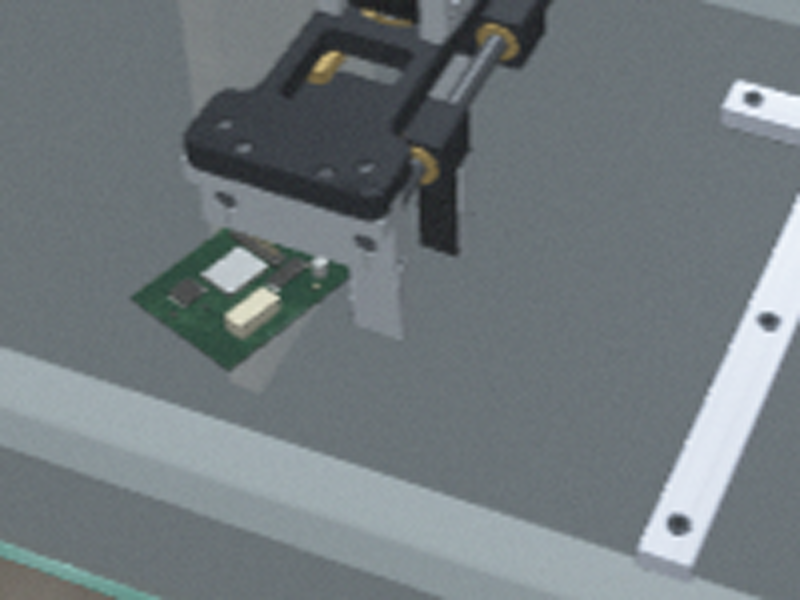

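```bash
python3 - <<'E'
from h import *
def ray(px,name):
    m=r.camera_model(name);T=np.array(m["world_from_camera"]);d=T[:3,:3]@[(px[0]-m["cx"])/m["fx"],(px[1]-m["cy"])/m["fy"],1];return T[:3,3],d
def aty(px,y,n="scene"):
    o,d=ray(px,n);return o+d*(y-o[1])/d[1]
# near finger outer-face bottom corners, far finger bottom
for px,y in (((173+355/4,220+325/4),-.110),((173+402/4,220+338/4),-.110),((173+420/4,220+245/4),-.0575),((173+458/4,220+255/4),-.0575)): print(aty(px,y))
m=r.camera_model("wrist");print(np.array(m["world_from_camera"]),m["fx"]);s=r.observe();print(s["ee_pos"],s["finger_gap"],s["qpos"])
# wrist tips px in w2
for px in ((278,278),(362,278)):
    o,d=ray(px,"wrist");print([ (o+d*(z-o[2])/d[2]) for z in(0,.02,.03)])
E
```

```text
[ 0.5345 -0.11    0.031 ]
[ 0.553  -0.11    0.0319]
[ 0.5361 -0.0575  0.0219]
[ 0.5518 -0.0575  0.0227]
[[-0.0132 -0.9652 -0.2612  0.617 ]
 [-0.9999  0.0126  0.0039 -0.079 ]
 [-0.0005  0.2613 -0.9653  0.202 ]
 [ 0.      0.      0.      1.    ]] 376.797625119595
[ 0.5418 -0.0775 -0.0123] 0.040373875926078384 [-0.2691  0.3987  1.8226 -0.0001  0.9204  1.3151]
[array([ 0.5404, -0.0548,  0.    ]), array([ 0.548 , -0.0572,  0.02  ]), array([ 0.5518, -0.0584,  0.03  ])]
[array([ 0.5398, -0.1027,  0.    ]), array([ 0.5474, -0.1004,  0.02  ]), array([ 0.5513, -0.0992,  0.03  ])]
```

The scene view puts both fingertips at x≈0.543, but 20–25 mm above the desk while the TCP reads z=-12 mm. The opened tips therefore sit well behind the TCP. I'll keep feeling downward for the desk by force.

Call:
move_arm --pt "0 0 0.01 0 0 0" --pt "0 0 0.02 0 0 0" --pt "0 0 0.03 0 0 0" --pt "0 0 0.03 0 0 0"

```text
time: 7.35
ee_pos: [0.5416, -0.0774, -0.0186]
orientation: [1.0, -0.007, -0.0, -0.0]
ft_force: [0.1, 0.2, -0.7]
finger_gap: 0.0405
grasp_force: 0.0
```

Call:
move_arm --pt "0 0 0.01 0 0 0" --pt "0 0 0.02 0 0 0" --pt "0 0 0.02 0 0 0"

```text
time: 7.65
ee_pos: [0.5417, -0.0774, -0.0225]
orientation: [1.0, -0.007, -0.0, -0.0]
ft_force: [-0.0, 0.0, 0.3]
finger_gap: 0.0401
grasp_force: 0.0
```

```bash
python3 - <<'E'
from h import *
im=r.get_image("scene");a=im[220:330,173:313];w=r.get_image("wrist")
cv2.imwrite("pics/s4.png",np.hstack([cv2.resize(a,(560,440),interpolation=cv2.INTER_CUBIC),cv2.resize(w[200:420,200:440],(240,220)).repeat(2,0)]));print(r.observe()["ee_pos"])
E
```

```text
[ 0.5419 -0.0775 -0.0223]
```

View pics/s4.png

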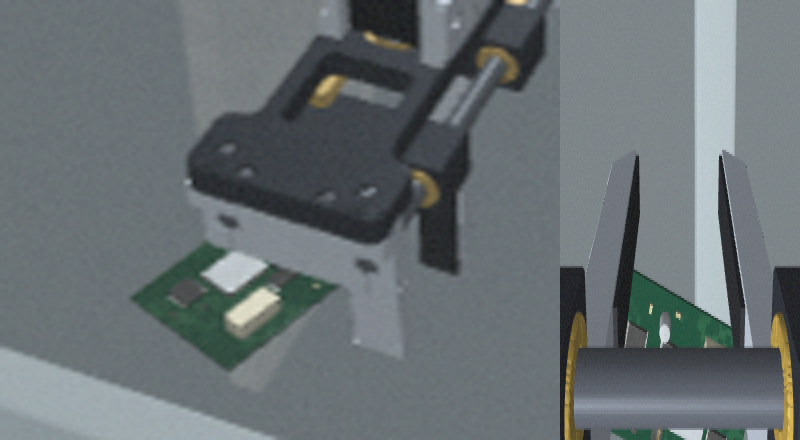

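Tips are now about 12 mm up, having dropped as commanded. I'll continue, with finer steps near the desk.

Call:
move_arm --pt "0 0 0.01 0 0 0" --pt "0 0 0.02 0 0 0" --pt "0 0 0.03 0 0 0" --pt "0 0 0.03 0 0 0"

```text
time: 8.15
ee_pos: [0.5416, -0.0774, -0.0286]
orientation: [1.0, -0.007, -0.0, -0.0]
ft_force: [-0.4, -0.0, 0.4]
finger_gap: 0.0407
grasp_force: 0.0
```

Call:
move_arm --pt "0 0 0.005 0 0 0" --pt "0 0 0.01 0 0 0" --pt "0 0 0.01 0 0 0"

```text
time: 8.45
ee_pos: [0.5418, -0.0775, -0.0304]
orientation: [1.0, -0.007, -0.0, 0.0]
ft_force: [-0.1, -0.4, -0.3]
finger_gap: 0.0405
grasp_force: 0.0
```

Call:
move_arm --pt "0 0 0.005 0 0 0" --pt "0 0 0.005 0 0 0"

```text
time: 8.65
ee_pos: [0.5418, -0.0775, -0.0313]
orientation: [1.0, -0.007, -0.0, 0.0]
ft_force: [-0.4, -0.1, 0.2]
finger_gap: 0.0405
grasp_force: 0.0
```

Call:
move_arm --pt "0 0 0.005 0 0 0" --pt "0 0 0.005 0 0 0"

```text
time: 8.85
ee_pos: [0.5418, -0.0775, -0.0323]
orientation: [1.0, -0.007, -0.0, 0.0]
ft_force: [0.6, -0.4, -0.9]
finger_gap: 0.0401
grasp_force: 0.0
```

Call:
move_arm --pt "0 0 0.005 0 0 0" --pt "0 0 0.005 0 0 0"

```text
time: 9.05
ee_pos: [0.5418, -0.0775, -0.0334]
orientation: [1.0, -0.007, -0.0, 0.0]
ft_force: [0.0, 1.2, 0.2]
finger_gap: 0.0401
grasp_force: 0.0
```

Call:
move_arm --pt "0 0 0.005 0 0 0" --pt "0 0 0.005 0 0 0"

```text
time: 9.25
ee_pos: [0.5418, -0.0775, -0.0344]
orientation: [1.0, -0.007, -0.0, 0.0]
ft_force: [-0.3, 0.6, -1.2]
finger_gap: 0.0401
grasp_force: 0.0
```

Call:
move_arm --pt "0 0 0.005 0 0 0" --pt "0 0 0.005 0 0 0"

```text
time: 9.45
ee_pos: [0.5418, -0.0775, -0.0354]
orientation: [1.0, -0.007, -0.0, 0.0]
ft_force: [-0.4, -0.2, 0.1]
finger_gap: 0.0402
grasp_force: 0.0
```

Call:
move_arm --pt "0 0 0.005 0 0 0" --pt "0 0 0.005 0 0 0"

```text
time: 9.65
ee_pos: [0.542, -0.0775, -0.0357]
orientation: [1.0, -0.007, 0.0, 0.0]
ft_force: [-0.8, 0.7, 4.7]
finger_gap: 0.0401
grasp_force: 2.1
```

Contact: 4.7 N at TCP z=-35.7 mm, so the tips are 35.6 mm above the reported TCP. I'll push at TCP z≈-0.031, which puts the tips about 5 mm up. First I go up, back behind the board, and down.

Call:
move_arm --pt "0 0 -0.1 0 0 0" --pt "0 0 -0.2 0 0 0" --pt "-0.2 0 -0.22 0 0 0" --pt "-0.4 0 -0.22 0 0 0" --pt "-0.6 0 -0.22 0 0 0"

```text
time: 10.15
ee_pos: [0.4208, -0.0758, 0.0078]
orientation: [1.0, -0.006, 0.0, 0.0]
ft_force: [0.2, -0.7, 0.7]
finger_gap: 0.0404
grasp_force: 0.0
```

Call:
move_arm --pt "-0.12 0 0 0 0 0" --pt "-0.12 0 0.08 0 0 0" --pt "-0.12 0 0.15 0 0 0" --pt "-0.12 0 0.19 0 0 0" --pt "-0.12 0 0.19 0 0 0"

```text
time: 10.65
ee_pos: [0.3972, -0.0753, -0.031]
orientation: [1.0, -0.007, -0.001, -0.0]
ft_force: [-0.3, 0.3, -0.1]
finger_gap: 0.0404
grasp_force: 0.0
```

Call:
move_arm --pt "0.03 0 0 0 0 0" --pt "0.06 0 0 0 0 0" --pt "0.09 0 0 0 0 0" --pt "0.12 0 0 0 0 0" --pt "0.15 0 0 0 0 0"

```text
time: 11.15
ee_pos: [0.4288, -0.076, -0.0301]
orientation: [1.0, -0.007, 0.0, 0.0]
ft_force: [-0.5, 0.1, -0.6]
finger_gap: 0.0405
grasp_force: 0.2
```

Call:
move_arm --pt "0.03 0 0 0 0 0" --pt "0.06 0 0 0 0 0" --pt "0.09 0 0 0 0 0" --pt "0.12 0 0 0 0 0" --pt "0.15 0 0 0 0 0"

```text
time: 11.65
ee_pos: [0.4583, -0.0764, -0.0303]
orientation: [1.0, -0.007, -0.0, 0.0]
ft_force: [-1.0, 0.2, -0.5]
finger_gap: 0.04
grasp_force: 0.2
```

```bash
python3 - <<'E'
from h import *
w=r.get_image("wrist");t=r.get_image("top")
cv2.imwrite("pics/c5.png",np.hstack([cv2.resize(w,(400,300)),cv2.resize(t[150:350,240:500],(400,300))]));print(r.observe()["ee_pos"])
E
```

```text
[ 0.4593 -0.0766 -0.0302]
```

View pics/c5.png

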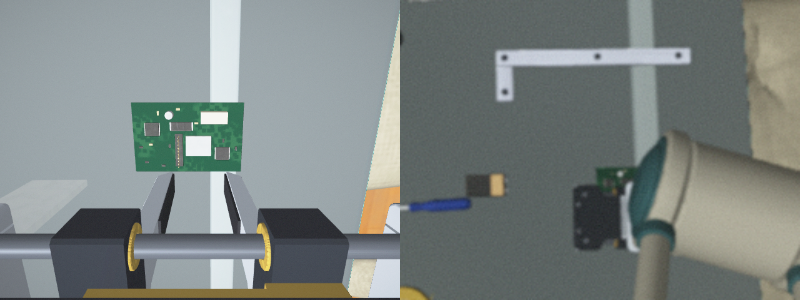

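The board is now square to the hand, with both tips on its near long edge. I'll keep pushing.

Call:
move_arm --pt "0.04 0 0 0 0 0" --pt "0.08 0 0 0 0 0" --pt "0.12 0 0 0 0 0" --pt "0.16 0 0 0 0 0" --pt "0.2 0 0 0 0 0"

```text
time: 12.25
ee_pos: [0.4987, -0.0769, -0.0302]
orientation: [1.0, -0.007, -0.0, 0.0]
ft_force: [-0.7, 0.4, 0.7]
finger_gap: 0.0403
grasp_force: 0.3
```

Call:
move_arm --pt "0.04 0 0 0 0 0" --pt "0.08 0 0 0 0 0" --pt "0.12 0 0 0 0 0" --pt "0.16 0 0 0 0 0" --pt "0.2 0 0 0 0 0"

```text
time: 12.75
ee_pos: [0.5386, -0.0774, -0.0303]
orientation: [1.0, -0.007, 0.0, 0.0]
ft_force: [-1.4, -1.2, 0.5]
finger_gap: 0.0406
grasp_force: 0.3
```

Call:
move_arm --pt "0.04 0 0 0 0 0" --pt "0.08 0 0 0 0 0" --pt "0.12 0 0 0 0 0" --pt "0.16 0 0 0 0 0" --pt "0.2 0 0 0 0 0"

```text
time: 13.25
ee_pos: [0.5786, -0.078, -0.0303]
orientation: [1.0, -0.007, -0.0, 0.0]
ft_force: [0.1, 0.2, 0.9]
finger_gap: 0.0406
grasp_force: 0.3
```

Call:
move_arm --pt "0.01 0 0 0 0 0" --pt "0.02 0 0 0 0 0" --pt "0.03 0 0 0 0 0" --pt "0.035 0 0 0 0 0" --pt "0.04 0 0 0 0 0"

```text
time: 13.75
ee_pos: [0.5858, -0.0781, -0.0303]
orientation: [1.0, -0.007, -0.0, 0.0]
ft_force: [-1.1, 0.1, -0.5]
finger_gap: 0.0405
grasp_force: 0.1
```

Creeping to contact with the long arm in 1 mm steps.

Call:
move_arm --pt "0.005 0 0 0 0 0" --pt "0.01 0 0 0 0 0" --pt "0.015 0 0 0 0 0" --pt "0.015 0 0 0 0 0"

```text
time: 14.15
ee_pos: [0.5892, -0.0782, -0.0302]
orientation: [1.0, -0.007, 0.0, 0.0]
ft_force: [-0.3, 0.9, -0.0]
finger_gap: 0.0408
grasp_force: 0.0
```

Call:
move_arm --pt "0.005 0 0 0 0 0" --pt "0.01 0 0 0 0 0" --pt "0.01 0 0 0 0 0"

```text
time: 14.45
ee_pos: [0.5904, -0.0782, -0.0303]
orientation: [1.0, -0.007, -0.001, 0.0]
ft_force: [-0.9, 0.6, 2.3]
finger_gap: 0.04
grasp_force: 0.8
```

Call:
move_arm --pt "0.005 0 0 0 0 0" --pt "0.005 0 0 0 0 0"

```text
time: 14.65
ee_pos: [0.5904, -0.0782, -0.0304]
orientation: [1.0, -0.007, -0.001, 0.0]
ft_force: [-4.5, -0.7, 3.2]
finger_gap: 0.0402
grasp_force: 2.3
```

The board is flush on the long arm (4.5 N reaction, TCP x=0.590). Next I back off, lift, shut the fingers and go to the right short edge, keeping the same hand yaw.

Call:
move_arm --pt "-0.05 0 0 0 0 0" --pt "-0.1 0 0 0 0 0" --pt "-0.1 0 -0.15 0 0 0" --pt "-0.1 0 -0.3 0 0 0" --pt "-0.1 0 -0.3 0 0 0" --fingers 1

```text
time: 15.15
ee_pos: [0.5754, -0.0787, 0.0338]
orientation: [1.0, -0.007, 0.005, 0.001]
ft_force: [1.3, -0.0, 0.2]
finger_gap: 0.0037
grasp_force: 0.0
```

```bash
python3 - <<'E'
from h import *
m=r.camera_model("wrist");w=r.get_image("wrist");cv2.imwrite("pics/w6.png",w)
h=cv2.cvtColor(w,cv2.COLOR_BGR2HSV);k=cv2.inRange(h,(50,90,20),(95,255,200));k=cv2.morphologyEx(k,cv2.MORPH_CLOSE,np.ones((15,15)))
c=max(cv2.findContours(k,cv2.RETR_EXTERNAL,cv2.CHAIN_APPROX_NONE)[0],key=cv2.contourArea)
p=cv2.approxPolyDP(c,8,True)[:,0];print(p.tolist(),world(p,.012,"wrist"));s=r.observe();print(s["ee_pos"],s["finger_gap"])
E
```

```text
[[236, 135], [241, 219], [368, 218], [370, 134]] [[ 0.6516 -0.0303]
 [ 0.6003 -0.0299]
 [ 0.5999 -0.1105]
 [ 0.6511 -0.1106]]
[ 0.5737 -0.0783  0.0318] 0.0013412282368062212
```

View pics/w6.png

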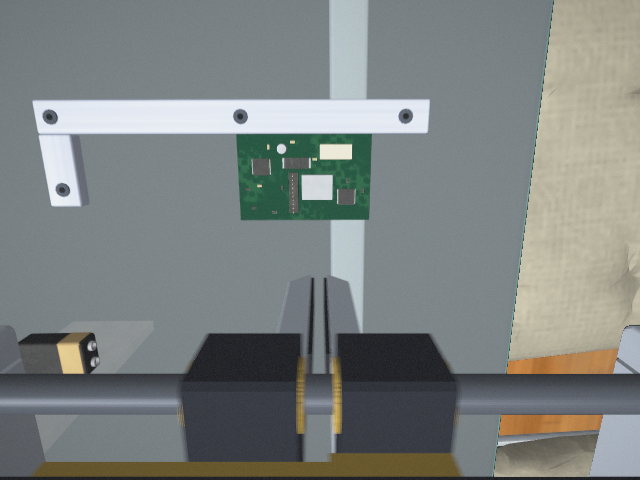

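The wrist view shows the board flush under the long arm, corners (236,135) and (370,134). The right edge is at y≈-0.112, with about 102 mm to slide left. I'll go to its right side.

Call:
move_arm --pt "0.14 0.18 0 0 0 0" --pt "0.28 0.335 0 0 0 0" --pt "0.28 0.335 0.15 0 0 0" --pt "0.28 0.335 0.28 0 0 0" --pt "0.28 0.335 0.3 0 0 0"

```text
time: 15.7
ee_pos: [0.6229, -0.1446, -0.035]
orientation: [1.0, -0.007, -0.004, -0.001]
ft_force: [-1.4, -0.1, 0.3]
finger_gap: 0.0006
grasp_force: 0.0
```

Call:
move_arm --pt "0 -0.04 0 0 0 0" --pt "0 -0.07 0 0 0 0" --pt "0 -0.1 0 0 0 0" --pt "0 -0.13 0 0 0 0" --pt "0 -0.16 0 0 0 0"

```text
time: 16.2
ee_pos: [0.6284, -0.1134, -0.029]
orientation: [1.0, -0.006, 0.001, 0.001]
ft_force: [0.5, -2.1, 2.6]
finger_gap: 0.0001
grasp_force: 1.2
```

```bash
cat >> h.py <<'E'
def wb(f,show=None):
    w=r.get_image("wrist");cv2.imwrite(f,w)
    h=cv2.cvtColor(w,cv2.COLOR_BGR2HSV);k=cv2.inRange(h,(50,90,20),(95,255,200));k=cv2.morphologyEx(k,cv2.MORPH_CLOSE,np.ones((15,15)))
    c=max(cv2.findContours(k,cv2.RETR_EXTERNAL,cv2.CHAIN_APPROX_NONE)[0],key=cv2.contourArea)
    p=cv2.approxPolyDP(c,8,True)[:,0];print(p.tolist(),world(p,.012,"wrist").tolist());print(r.observe()["ee_pos"])
E
python3 -c "from h import *; wb('pics/w7.png')"
```

```text
[[134, 244], [147, 340], [283, 331], [262, 322], [262, 306], [285, 305], [286, 314], [303, 277], [302, 244]] [[0.6557357831782703, -0.025048516257964837], [0.6046234480305772, -0.02461071408534106], [0.6088806696416742, -0.09455172094383504], [0.6140479661235156, -0.08411161666366011], [0.6228353666170313, -0.08456015746088169], [0.6232376399720927, -0.09607654165096877], [0.6183210138624228, -0.09640649898320308], [0.6379943387140254, -0.10540719032148566], [0.6547583397576098, -0.10531207960854164]]
[ 0.6283 -0.1124 -0.0291]
```

View pics/w7.png

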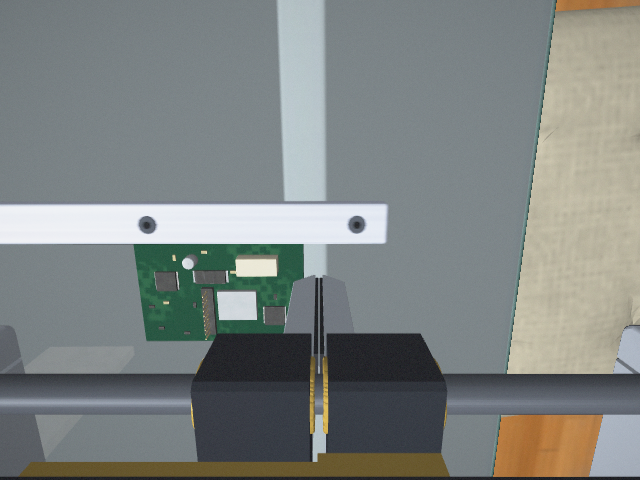

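The finger rests on the board's right edge and the board is still flush with the bar. I'll slide it left.

Call:
move_arm --pt "0 -0.03 0 0 0 0" --pt "0 -0.06 0 0 0 0" --pt "0 -0.09 0 0 0 0" --pt "0 -0.12 0 0 0 0" --pt "0 -0.15 0 0 0 0"

```text
time: 16.75
ee_pos: [0.6286, -0.0844, -0.0293]
orientation: [1.0, -0.007, 0.001, 0.001]
ft_force: [0.3, -3.8, 6.0]
finger_gap: 0.0003
grasp_force: 3.3
```

Call:
move_arm --pt "0 -0.03 0 0 0 0" --pt "0 -0.06 0 0 0 0" --pt "0 -0.09 0 0 0 0" --pt "0 -0.12 0 0 0 0" --pt "0 -0.15 0 0 0 0"

```text
time: 17.25
ee_pos: [0.629, -0.0544, -0.0293]
orientation: [1.0, -0.007, 0.001, 0.001]
ft_force: [-0.8, -3.9, 5.8]
finger_gap: 0.0004
grasp_force: 3.4
```

Call:
move_arm --pt "0 -0.025 0 0 0 0" --pt "0 -0.05 0 0 0 0" --pt "0 -0.075 0 0 0 0" --pt "0 -0.1 0 0 0 0" --pt "0 -0.1 0 0 0 0"

```text
time: 17.75
ee_pos: [0.6292, -0.0335, -0.0293]
orientation: [1.0, -0.006, 0.001, 0.0]
ft_force: [0.1, -1.6, 5.6]
finger_gap: 0.0006
grasp_force: 2.8
```

```bash
python3 -c "from h import *; wb('pics/w8.png')"
```

```text
[[302, 244], [133, 245], [146, 340], [272, 333], [273, 344], [284, 325], [265, 326], [262, 306], [285, 305], [286, 315]] [[0.6558247504906205, -0.026435589877173645], [0.6563752469657148, 0.05424746594408649], [0.6058252348713843, 0.05470214754132175], [0.6089605751093916, -0.01000804494387358], [0.6026909637185103, -0.010239969903878276], [0.6133708806932745, -0.016286088443987434], [0.6129376408729451, -0.0066378963287311715], [0.6239609679388756, -0.005688746166589088], [0.6243536356111089, -0.017188443009849393], [0.618893837540533, -0.017494450286769568]]
[ 0.6292 -0.0336 -0.0293]
```

View pics/w8.png

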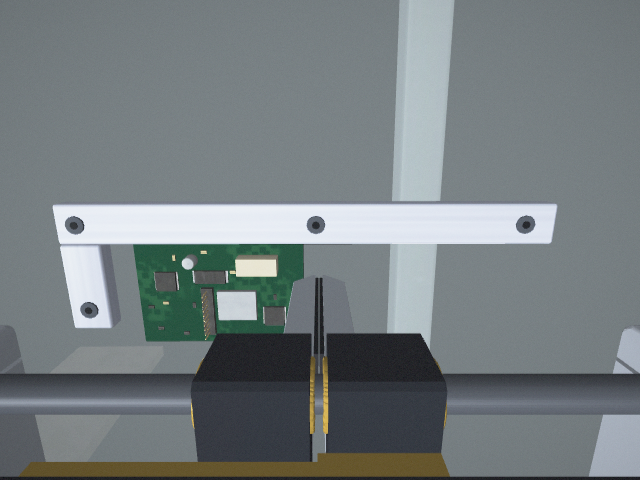

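About 14–17 mm remain to the short arm (board's left edge at col ~135, arm face at ~col 110), and the board is still flush on the long arm. I'll push on and then creep.

Call:
move_arm --pt "0 -0.015 0 0 0 0" --pt "0 -0.03 0 0 0 0" --pt "0 -0.04 0 0 0 0" --pt "0 -0.05 0 0 0 0" --pt "0 -0.055 0 0 0 0"

```text
time: 18.3
ee_pos: [0.6294, -0.0234, -0.0293]
orientation: [1.0, -0.006, 0.001, 0.001]
ft_force: [-0.4, -3.5, 5.9]
finger_gap: 0.0003
grasp_force: 3.5
```

Call:
move_arm --pt "0 -0.005 0 0 0 0" --pt "0 -0.01 0 0 0 0" --pt "0 -0.01 0 0 0 0"

```text
time: 18.6
ee_pos: [0.6294, -0.0214, -0.0293]
orientation: [1.0, -0.006, 0.001, 0.001]
ft_force: [-0.9, -3.5, 6.8]
finger_gap: 0.0005
grasp_force: 3.3
```

Call:
move_arm --pt "0 -0.005 0 0 0 0" --pt "0 -0.005 0 0 0 0"

```text
time: 18.8
ee_pos: [0.6294, -0.0204, -0.0293]
orientation: [1.0, -0.006, 0.001, 0.001]
ft_force: [-0.0, -1.9, 5.7]
finger_gap: 0.0005
grasp_force: 3.4
```

Call:
move_arm --pt "0 0 -0.01 0 0 0" --pt "0 -0.005 -0.01 0 0 0" --pt "0 -0.005 -0.01 0 0 0"

```text
time: 19.1
ee_pos: [0.6285, -0.019, -0.0283]
orientation: [1.0, -0.006, -0.0, 0.0]
ft_force: [-0.1, -2.7, 3.4]
finger_gap: 0.0006
grasp_force: 2.1
```

Call:
move_arm --pt "0 -0.005 0 0 0 0" --pt "0 -0.01 0 0 0 0" --pt "0 -0.01 0 0 0 0"

```text
time: 19.4
ee_pos: [0.6287, -0.0189, -0.0282]
orientation: [1.0, -0.006, -0.0, 0.002]
ft_force: [-0.8, -7.9, 3.2]
finger_gap: 0.0008
grasp_force: 3.6
```

Call:
move_arm --pt "0 -0.005 0 0 0 0" --pt "0 -0.005 0 0 0 0"

```text
time: 19.6
ee_pos: [0.6288, -0.0188, -0.0282]
orientation: [1.0, -0.006, -0.0, 0.003]
ft_force: [0.3, -9.0, 2.3]
finger_gap: 0.0001
grasp_force: 4.3
```

The reaction rose to 9 N with no travel, so the short edge is seated. I'll back off, lift and check.

Call:
move_arm --pt "0 0.05 0 0 0 0" --pt "0 0.12 0 0 0 0" --pt "0 0.12 -0.15 0 0 0" --pt "-0.15 0 -0.3 0 0 0" --pt "-0.3 -0.1 -0.35 0 0 0"

```text
time: 20.1
ee_pos: [0.5708, 0.0052, 0.0439]
orientation: [1.0, -0.008, 0.002, -0.001]
ft_force: [-0.4, -0.2, -0.2]
finger_gap: 0.0005
grasp_force: 0.0
```

Call:
move_arm --pt "0 0 0 0 0 0" --pt "0 0 0 0 0 0"

```text
time: 20.3
ee_pos: [0.5689, 0.0055, 0.042]
orientation: [1.0, -0.006, 0.0, -0.0]
ft_force: [0.1, -0.1, -0.9]
finger_gap: 0.0006
grasp_force: 0.0
```

```bash
python3 -c "
from h import *; wb('pics/w9.png'); a=cv2.imread('pics/w9.png'); cv2.imwrite('pics/w9c.png',cv2.resize(a[90:300,130:430],(800,560)))"
```

```text
[[213, 121], [219, 205], [343, 204], [344, 121]] [[0.6559596457219755, 0.06860880092122854], [0.6035230998717684, 0.06920893739325058], [0.6031081480634027, -0.011905526350729547], [0.6548739272332901, -0.012339712739077613]]
[0.5695 0.005  0.0416]
```

View pics/w9c.png

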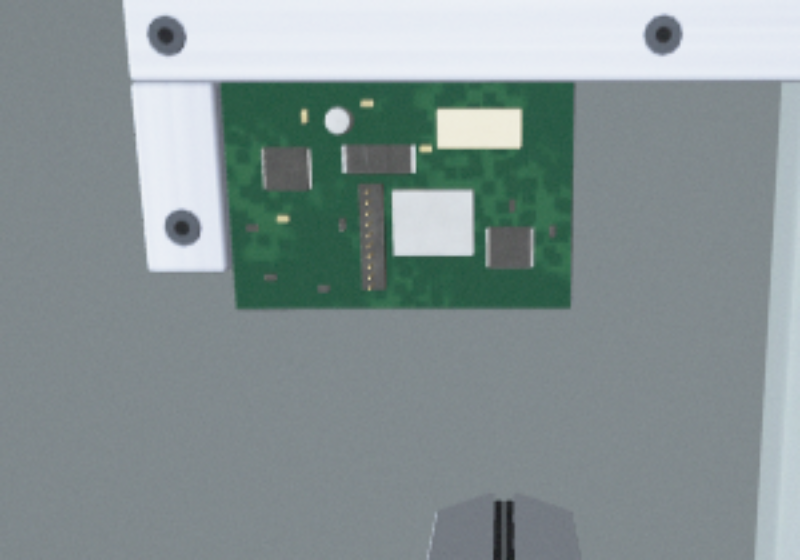

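The board sits flush against both arms: its far edge meets the long bar, and its left edge meets the short arm with only the bar's side face visible between. I'll raise the hand clear and hand in.

Call:
move_arm --pt "-0.1 0 -0.2 0 0 0" --pt "-0.2 0 -0.4 0 0 0" --pt "-0.2 0 -0.4 0 0 0" --pt "-0.2 0 -0.4 0 0 0"

```text
time: 20.75
ee_pos: [0.5303, 0.0051, 0.122]
orientation: [1.0, -0.007, 0.001, 0.0]
ft_force: [0.3, 0.3, -0.2]
finger_gap: 0.0006
grasp_force: 0.0
```

```bash
python3 -c "
from h import *; print(r.close_job())"
```

```text
the job is handed in; nothing more can be done
None
```

The board is pushed into the square's inside corner, flush on both arms in the last wrist image, and the job is handed in at about 21 s with the hand clear; no verdict came back.

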